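# Oil the passed hammer head and bin the reject

### The job

Two inspected hammer heads lie on the bench: first set the rejected one (narrow bar tag) flat in the round steel pan. Then lay the passed one (round tag) flat in the middle of the sprayer's rubber pad, its long side facing the nozzle, let go of it, push the nozzle cap right down and let it spring back up, and finally set the oiled head flat in the wooden tray. Put the heads down rather than dropping them, tags up; spray only when the passed head is on the pad, and leave everything else on the bench where it is.

Things in the scene. Friction and masses are not known exactly. Their poses are not given: they have to be found in the camera images.
- round_tag_head: loose dark steel hammer head, no handle, lying flat; 102 mm long in its x (round face r 14 at +x, thin peen at -x); middle block 48 long, 34 wide in y, 28 high: grip it across y; a round brass tag (disc of 32 diameter, 3 thick) on top. 0.45 kg. Origin: centre of the block's underside, z up. Either head may be on either side. Round tag = passed.
- bar_tag_head: loose dark steel hammer head, no handle, lying flat; 102 mm long in its x (round face r 14 at +x, thin peen at -x); middle block 48 long, 34 wide in y, 28 high: grip it across y; a narrow brass bar tag (46 x 10, 3 thick, along x) on top. 0.45 kg. Origin: centre of the block's underside, z up. Either head may be on either side. Bar tag = rejected.
- sprayer: oil sprayer bolted to the bench (mm): steel base 215 x 100 x 6, black rubber pad 64 in x, 124 in y, top 10 above the bench; 120 from the pad's centre along +x stands an aluminium canister r 30, shoulder at 80, neck to 102. Origin: on the bench under the pad's centre; x points from pad to canister (away from the robot), y along the pad.
- pad_top (a point): centre of the rubber pad's top face, axes as the sprayer's.
- cap_top (a point): centre of the top face of the canister's sprung grey nozzle cap (round, r 18, 16 high; its short spout points at the pad). 130 above the bench when up; it moves down with the cap.
- cap (a joint): how far the nozzle cap is pressed, in m: 0 up, 0.010 right down (about 6 N); it springs back up by itself.
- pan: round shallow steel pan for rejects, fixed; outer r 87 at the rim, 80 at the foot, 24 high, wall 3, floor 4 thick. Origin: centre of its underside. Pan and tray may be on either side.
- tray: rectangular shallow wooden tray for passed heads, fixed; outer 180 in x, 140 in y, 24 high, walls and floor 8 thick. Origin: centre of its underside.
- tray_in (a point): centre of the wooden tray's inner floor, axes as the tray's.
- water_bottle: clear water bottle, r 32, 190 high (mm). Bystander, loose: leave it where it is. Origin: on its underside or axis.
- white_tub: white plastic tub, r 38, 90 high (mm). Bystander, loose: leave it where it is. Origin: on its underside or axis.
- tin: low steel tin, r 34, 50 high (mm). Bystander, loose: leave it where it is. Origin: on its underside or axis.
- hammer: complete hammer with wooden handle, lying (mm). Bystander, loose: leave it where it is. Origin: on its underside or axis.
- oilstone: grey stone block 100 x 40 x 22 (mm). Bystander, loose: leave it where it is. Origin: on its underside or axis.
- screwdriver: screwdriver, lying (mm). Bystander, loose: leave it where it is. Origin: on its underside or axis.
- bench_block: flat square steel block 60 x 60 x 20 (mm). Bystander, loose: leave it where it is. Origin: on its underside or axis.
Things that resemble listed ones, but are neither listed nor needed, are in the scene too. What is shaped like the bar_tag_head but red is not meant. What is shaped like the tray but green is not meant.

How it is judged (in metres and radians):
On the way, in this order (a step that is already met when the one before it is completed fails the run):
1. the bar-tag head lies flat in the round pan, let go (horizontal distance between bar_tag_head and pan below 0.06 m and z of bar_tag_head in the frame of pan between -0.012 and 0.012 m and angle between bar_tag_head's own z axis and vertical below 0.12 rad and contact force between the fingers and bar_tag_head below 0.1 N and linear speed of bar_tag_head below 0.02 m/s), for 0.2 s.
2. the round-tag head lies flat in the middle of the pad, long side facing the nozzle, let go (x of round_tag_head in the frame of pad_top between -0.02 and 0.02 m and y of round_tag_head in the frame of pad_top between -0.025 and 0.025 m and z of round_tag_head in the frame of pad_top between -0.006 and 0.006 m and angle between round_tag_head's own z axis and vertical below 0.12 rad and angle between the x axis of round_tag_head and the y axis of sprayer, either way round below 0.35 rad and contact force between the fingers and round_tag_head below 0.1 N and linear speed of round_tag_head below 0.02 m/s), for 0.2 s.
3. the nozzle cap is pressed right down (8 mm or more of its 10 mm) with the round-tag head on the pad (x of round_tag_head in the frame of pad_top between -0.02 and 0.02 m and y of round_tag_head in the frame of pad_top between -0.025 and 0.025 m and z of round_tag_head in the frame of pad_top between -0.006 and 0.006 m and angle between round_tag_head's own z axis and vertical below 0.12 rad and angle between the x axis of round_tag_head and the y axis of sprayer, either way round below 0.35 rad and contact force between the fingers and round_tag_head below 0.1 N and value of joint cap above 0.008 m), for 0.05 s.
4. the cap has sprung back up (value of joint cap below 0.002 m), for 0.1 s.
At the end, for the whole second after the job is handed in: Bar-tag head flat on the floor of the round pan (within 60 mm of its centre), round-tag head flat on the floor of the wooden tray (within 75 mm along, 55 mm across of its centre), both tag up, tilted under 0.12 rad, let go and at rest; nozzle cap up (under 2 mm) (all of step 1 and x of round_tag_head in the frame of tray_in between -0.075 and 0.075 m and y of round_tag_head in the frame of tray_in between -0.055 and 0.055 m and z of round_tag_head in the frame of tray_in between -0.008 and 0.008 m and angle between round_tag_head's own z axis and vertical below 0.12 rad and contact force between the fingers and round_tag_head below 0.1 N and linear speed of round_tag_head below 0.02 m/s and value of joint cap below 0.002 m); the robot touches nothing.
It fails at once if the cap is pressed (over 5 mm) while the round-tag head is not in the middle of the pad, long side facing the nozzle (value of joint cap above 0.005 m and not (x of round_tag_head in the frame of pad_top between -0.02 and 0.02 m and y of round_tag_head in the frame of pad_top between -0.025 and 0.025 m and z of round_tag_head in the frame of pad_top between -0.006 and 0.006 m and angle between round_tag_head's own z axis and vertical below 0.12 rad and angle between the x axis of round_tag_head and the y axis of sprayer, either way round below 0.35 rad)).
It fails at once if the round-tag head is dropped or knocked (over 0.6 m/s while not held: a fall of about 2 cm) (linear speed of round_tag_head above 0.6 m/s and contact force between the fingers and round_tag_head below 0.05 N).
It fails at once if the bar-tag head is dropped or knocked (over 0.6 m/s while not held: a fall of about 2 cm) (linear speed of bar_tag_head above 0.6 m/s and contact force between the fingers and bar_tag_head below 0.05 N).
It fails at once if a bystander is moved more than 30 mm (distance of any of water_bottle, white_tub, tin, hammer, oilstone, screwdriver, bench_block from where it was at the start of the episode above 0.03 m).
It also fails if it takes over 64 s, if anything falls off the work surface, if the arm or the gripper's body presses on something with over 40 N, if the wrist force passes 120 N, or if a joint passes its speed limit or range.

### The arm

A 6-joint arm with a two-finger parallel gripper is mounted at the origin on the work surface. World frame = base frame: x ahead of the robot, y to its left, z up, the work surface at z = 0. Lengths are in m, angles in degrees, forces in N, time in s.
With the tool pointing down it reaches from about 0.3 to 0.75 m from the base axis. Payload 8.5 kg.
Tool frame: the origin (TCP) lies on the centre line of the jaws, within the pads' length; the fingertips stand 19 mm ahead of it and the grasp point (between the pads) is the TCP (env.tcp_to_tips is the z of the fingertips in the tool frame, in m); z points along the fingers, y is the line along which they close (so a half turn about z gives the same grasp; the last joint's range is limited). The gripper opens to 85 mm and grips with 20 to 120 N. Pads are 22 mm wide; open, the fingers measure 114 mm over their backs; the gripper's body (76 mm by 85 mm) begins 54 mm behind the grasp point. The pads swing forward as they close: fully open they stand 13 mm farther back than shut.
Start: joints at [59.227, 21.807, 74.336, -0, 83.858, -12.336], TCP at [0.174, 0.522, 0.212] pointing down, gripper open.
Joint ranges: [-178.18, 178.18], [-50.72, 133.34], [12.68, 142.11], [-81.47, 261.47], [9.98, 163.14], [-165.26, 165.26]. Speed limits (degrees/s): [136.94, 136.94, 180, 180, 180, 180].

### API

Orientations are given as a 3x3 rotation matrix whose columns are the frame's x, y, z axes.
In Python, from rig import env gives the robot as it stands.
- The arm moves only by the tool servo_tool, never from a script. Its argument "steps" is a list of rows, each an object of numbers: "tx", "ty", "tz": the shift along the world's x, y, z in cm; "yaw": the turn about the world's z in degrees; "claw": the finger opening in cm, from 0 to 8.54. In form: [{"tx": .., "ty": .., "tz": .., "yaw": .., "claw": ..}, ...]. A call has 1 to 20 rows; each row shifts and turns the commanded pose from where the row before left it; what a row does not reach is not made up. A row lasts 1/10 s, in which the tool goes at most 50 mm and 8.59 degrees, less where a joint would pass 70% of its speed; a pose out of reach is approached as far as the arm can. A call with a gripper value outside its range is refused whole. The fingers move at their own pace and stop on an object; "newtons" is the grip in N (left out, the last holds). Time passes only in rows, so rows that do not move let the fingers close. It gives the time, the measured TCP pose, the force, the opening and the grip force at its end, in the units of the state.
- env.observe(): the state, without advancing time (a new reading comes with each control period).
- env.get_image(name): name is "scene" or "top" or "wrist"; returns (picture, depth): 480x640x3 uint8, red, green, blue; 480x640 float32, m along the optical axis (not along the pixel's ray), 0 where there is no reading.
- env.camera_model(name): a dict with "fovy" (degrees; the focal length in pixels is half the picture's height over the tangent of half this angle, whatever the lens; pixels are square), "cx", "cy" (the principal point, pixels), "T" (4x4, takes a point from camera to world coordinates). Camera axes: x right, y down, z forward; pixel columns grow to the right and rows downward; lengths in m; the calibration is good to about 2 mm. A picture is of the moment at which its call begins: read the wrist's pose just before it. camera_model takes no time and is no camera call; for the wrist camera it gives the pose at the moment of the call.
- env.close_job(): hands the job in; it is judged then, once.
The state is a dict: "time_s": time; "q": joint angles; "qvel": joint speeds; "joint_efforts": joint torques, N m; "position": TCP position; "tool_rot": TCP orientation; "ft_force": force on the tool from outside, world axes, zero at the start; "wrist_torque": the same for the moment, N m; "grip_width": finger opening in m; "gripper_force": force on a finger pad.
Only numpy, scipy, OpenCV 4.12 (cv2) and the standard library are available. Lean on these libraries where they do the work, as an engineer would, in place of code of your own. Each camera call takes 0.05 s, during which the arm holds its last target. There are 200 camera calls.

## Working session

There is one attempt and no reset: what is moved stays moved. The work goes in short steps, Python scripts to look and compute and a tool call to move; the robot and the scene stay as the last step left them, time stands still between calls to the robot, and variables do not carry over. Pictures are saved under pics/ and viewed, at most 10 in all, crops included, and the job is handed in when it is done.

Besides the shell and the picture viewer there is one more tool, called as name([rows], argument=value, ...), one row to a line, values as JSON. servo_tool: Moves the arm, as the interface text tells. Its arguments: {"type":"object","properties":{"steps":{"type":"array"},"newtons":{"type":"number"}},"required":["steps"]}

```bash
mkdir -p pics
cat > h.py <<'E'
import numpy as np, cv2
from rig import env
def cloud(name):
    m=env.camera_model(name); img,d=env.get_image(name)
    f=240/np.tan(np.radians(m["fovy"])/2); T=np.array(m["T"])
    v,u=np.mgrid[0:480,0:640]
    P=np.stack([(u-m["cx"])/f*d,(v-m["cy"])/f*d,d],-1)@T[:3,:3].T+T[:3,3]
    P[d==0]=np.nan
    return img,P
def save(n,img,**k): cv2.imwrite(f"pics/{n}.png",cv2.cvtColor(img,cv2.COLOR_RGB2BGR))
E
python3 - <<'E'
from h import *
for n in ("top","scene"):
    i,P=cloud(n); save(n,i); np.savez(n,i=i,P=P)
    print(n,np.array(env.camera_model(n)["T"]).round(3).tolist())
o=env.observe();print(o["time_s"],o["position"],np.round(o["tool_rot"],2).tolist())
E
```

```text
top [[0.012, -0.987, 0.16, 0.246], [-1.0, -0.012, 0.006, 0.008], [-0.004, -0.16, -0.987, 1.453], [0.0, 0.0, 0.0, 1.0]]
scene [[-0.491, 0.575, -0.654, 1.371], [0.871, 0.339, -0.356, 0.492], [0.017, -0.744, -0.667, 1.027], [0.0, 0.0, 0.0, 1.0]]
0.1 [0.17380561 0.52151927 0.21097448] [[-0.95, 0.32, -0.0], [0.32, 0.95, -0.0], [0.0, -0.0, -1.0]]
```

View pics/top.png

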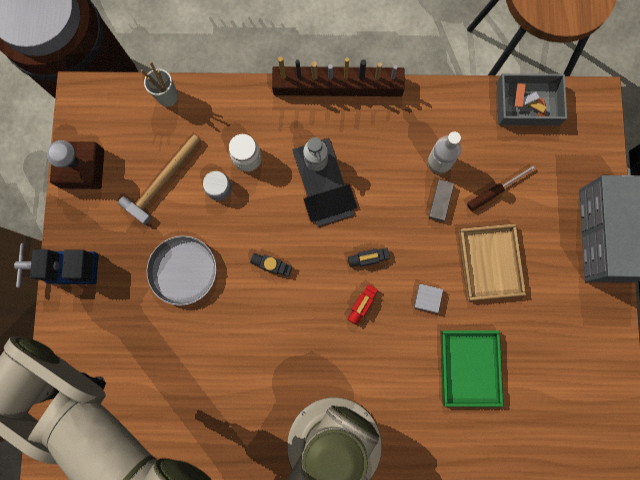

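View pics/scene.png

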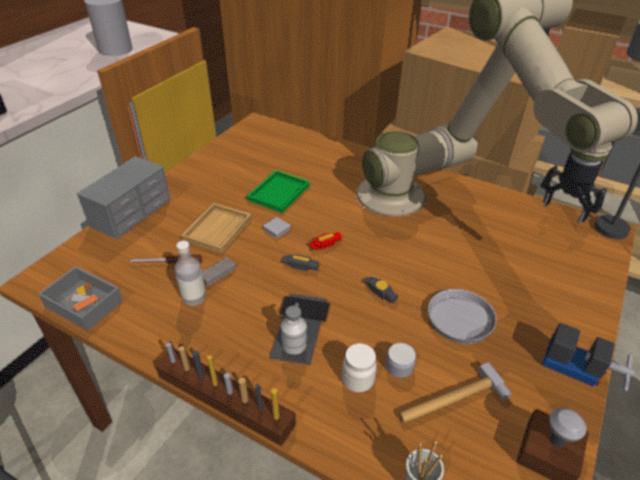

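Top picture: the heads are the dark bar-tag head (369,258), the dark round-tag head (271,264) and a red decoy with a bar (363,304). The trays are the wooden one (492,262) and a green decoy (472,369). The pan is at (182,270), the pad at (330,205) and the cap at (316,145). I choose (369,258) as rejected and (271,264) as passed. Next I measure, with one close crop to check the choice.

Run:
```python
from h import *
d=np.load("top.npz"); i,P=d["i"],d["P"]
def box(u0,u1,v0,v1,z0,z1):
    s=np.s_[v0:v1,u0:u1]; p=P[s].reshape(-1,3); c=i[s].reshape(-1,3).astype(int)
    k=(p[:,2]>z0)&(p[:,2]<z1); return p[k],c[k]
def rect(p):
    (c,s,a)=cv2.minAreaRect((p[:,:2]*1000).astype(np.float32)); return np.round(c,1),np.round(s,1),round(a,1)
for n,b in dict(bar=(340,400,238,280),rnd=(243,300,242,286),red=(340,385,280,330)).items():
    p,c=box(*b,0.010,0.05); print(n,rect(p),"zmax",np.percentile(p[:,2],[50,98]).round(4))
    q=p[p[:,2]>0.02]
    yel=(c[:,0]-c[:,2]>50)&(c[:,1]>90); print("  tag",yel.sum(),rect(p[yel]) if yel.sum()>3 else "", p[yel].mean(0).round(4))
    m=p[:,:2].mean(0); w,V=np.linalg.eigh(np.cov((p[:,:2]-m).T)); ax=V[:,1]; print("  axis deg",np.degrees(np.arctan2(ax[1],ax[0])).round(1))
    # width profile along axis
    t=(p[:,:2]-m)@ax; s=(p[:,:2]-m)@V[:,0]
    for lo in np.arange(-.06,.06,.012):
        k=(t>=lo)&(t<lo+.012)
        if k.sum(): print("   ",round(lo,3),k.sum(),np.ptp(s[k]).round(3),np.percentile(p[k,2],90).round(3))
p,c=box(140,225,228,312,0.018,0.04); print("pan rim",cv2.minEnclosingCircle((p[:,:2]*1000).astype(np.float32)))
p,c=box(452,532,218,308,0.018,0.04); print("tray",rect(p))
p,c=box(298,360,180,230,0.007,0.016); k=c.sum(1)<120; print("pad",rect(p[k]),np.median(p[k,2]))
p,c=box(290,345,130,180,0.115,0.16); print("cap",rect(p),p.mean(0),np.percentile(p[:,2],[5,50,95]))
p,c=box(285,365,125,230,0.003,0.0085); print("base",rect(p))
for n,b in dict(block=(410,448,280,318),bottle=(425,465,128,178),stone=(425,458,178,222),tin=(200,235,168,205),tub=(225,265,130,175)).items():
    p,c=box(*b,0.012,0.25); print(n,rect(p),p[:,2].max().round(3))
save("crop",cv2.resize(i[225:325,230:400],None,fx=4,fy=4,interpolation=cv2.INTER_CUBIC))
```

```text
bar (array([459.2, -80.6]), array([ 49.3, 102.4]), 17.8) zmax [0.0258 0.0346]
  tag 81 (array([459.1, -88.7]), array([29.7, 61. ]), 45.2) [ 0.4524 -0.0818  0.0299]
  axis deg 103.2
    -0.06 17 0.026 0.021
    -0.048 48 0.027 0.022
    -0.036 59 0.048 0.028
    -0.024 63 0.034 0.032
    -0.012 68 0.034 0.033
    -0.0 70 0.034 0.032
    0.012 70 0.034 0.032
    0.024 57 0.027 0.029
    0.036 49 0.026 0.029
    0.048 14 0.023 0.026
rnd (array([432.4, 160.4]), array([101.8,  34.3]), 70.5) zmax [0.0262 0.0346]
  tag 131 (array([432.6, 161. ]), array([30.7, 29.8]), 5.5) [0.4321 0.1614 0.0301]
  axis deg 72.0
    -0.06 8 0.024 0.019
    -0.048 57 0.028 0.023
    -0.036 58 0.027 0.028
    -0.024 69 0.034 0.031
    -0.012 70 0.034 0.033
    -0.0 67 0.034 0.035
    0.012 70 0.034 0.031
    0.024 52 0.032 0.03
    0.036 52 0.027 0.03
    0.048 16 0.024 0.026
red (array([336.2, -67.6]), array([ 33.4, 102.1]), 59.4) zmax [0.026  0.0338]
  tag 76 (array([334.7, -66.9]), array([ 9.7, 45.3]), 59.3) [ 0.3346 -0.067   0.03  ]
  axis deg 149.2
    -0.06 18 0.025 0.023
    -0.048 54 0.03 0.024
    -0.0
[... 198 characters left out ...]
im ((415.2442321777344, 381.1028747558594), 87.09160614013672)
tray (array([ 445.5, -388.7]), array([180.6, 142.8]), 6.0)
pad (array([601.8,  17.7]), array([ 87. , 123.7]), 18.8) 0.009928689817675918
cap (array([700.7,  46.9]), array([52.4, 35.1]), 43.5) [0.70198077 0.05171927 0.12702433] [0.11858511 0.12767064 0.13262996]
base (array([662.2,  29.7]), array([277.3, 206.2]), 0.8)
block (array([ 353.3, -230.6]), array([60.5, 60.3]), 77.2) 0.029
bottle (array([ 700.4, -262.9]), array([64.2, 57.3]), 57.8) 0.195
stone (array([ 600.7, -266.2]), array([ 40.6, 101.3]), 75.3) 0.03
tin (array([629.4, 300. ]), array([63.8, 67.2]), 48.0) 0.057
tub (array([695.4, 233.4]), array([72.4, 97.4]), 76.1) 0.097
```

View pics/crop.png

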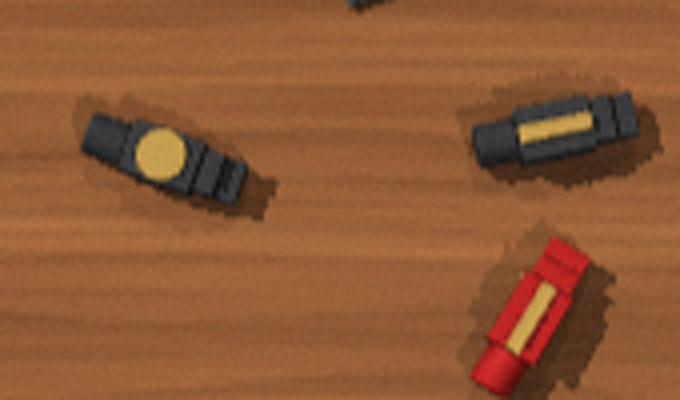

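The crop confirms it: a round brass disc at crop (160,153) and a bar tag on the dark head at crop (556,127), with the red one as the decoy. Now I move above the bar-tag head.

servo_tool([
  {"tx": 1.64, "ty": -3.55, "tz": -0.2, "yaw": -3.42, "claw": 8.0},
  {"tx": 1.64, "ty": -3.55, "tz": -0.2, "yaw": -3.42},
  {"tx": 1.64, "ty": -3.55, "tz": -0.2, "yaw": -3.42},
  {"tx": 1.64, "ty": -3.55, "tz": -0.2, "yaw": -3.42},
  {"tx": 1.64, "ty": -3.55, "tz": -0.2, "yaw": -3.42},
  {"tx": 1.64, "ty": -3.55, "tz": -0.2, "yaw": -3.42},
  {"tx": 1.64, "ty": -3.55, "tz": -0.2, "yaw": -3.42},
  {"tx": 1.64, "ty": -3.55, "tz": -0.2, "yaw": -3.42},
  {"tx": 1.64, "ty": -3.55, "tz": -0.2, "yaw": -3.42},
  {"tx": 1.64, "ty": -3.55, "tz": -0.2, "yaw": -3.42},
  {"tx": 1.64, "ty": -3.55, "tz": -0.2, "yaw": -3.42},
  {"tx": 1.64, "ty": -3.55, "tz": -0.2, "yaw": -3.42},
  {"tx": 1.64, "ty": -3.55, "tz": -0.2, "yaw": -3.42},
  {"tx": 1.64, "ty": -3.55, "tz": -0.2, "yaw": -3.42},
  {"tx": 1.64, "ty": -3.55, "tz": -0.2, "yaw": -3.42},
  {"tx": 1.64, "ty": -3.55, "tz": -0.2, "yaw": -3.42},
  {"tx": 1.64, "ty": -3.55, "tz": -0.2, "yaw": -3.42},
  {"tx": 0},
  {"tx": 0},
  {"tx": 0},
], newtons=60)

```text
invalid input at $.steps[1]: expected keys tx, ty, tz, yaw, claw
```

```bash
cat >> h.py <<'E'
def head(name,rough,r=0.045):
    """block centre and axis from points higher than 24 mm near rough (table z=0)"""
    i,P=cloud(name); p=P.reshape(-1,3); k=(np.hypot(*(p[:,:2]-rough).T)<r+.02)&(p[:,2]>.010)&(p[:,2]<.05); c=i.reshape(-1,3)[k].astype(int); p=p[k]
    y=(c[:,0]-c[:,2]>50)&(c[:,1]>90)
    m=p[:,:2].mean(0); w,V=np.linalg.eigh(np.cov((p[:,:2]-m).T))
    a=np.degrees(np.arctan2(V[1,1],V[0,1]))%180
    print("n",len(p),"rect",cv2.minAreaRect((p[:,:2]*1000).astype(np.float32)),"axis",a.round(1),"ztop",np.percentile(p[:,2],97).round(4))
    if y.sum()>5: print("tag",y.sum(),cv2.minAreaRect((p[y,:2]*1000).astype(np.float32)),p[y].mean(0).round(4))
    return i
def state():
    o=env.observe(); R=np.array(o["tool_rot"]); print("t",o["time_s"],"pos",np.round(o["position"],4),"yang",np.degrees(np.arctan2(R[1,1],R[0,1])).round(1),"w",round(o["grip_width"],4),"gf",round(o["gripper_force"],1),"F",np.round(o["ft_force"],1),"q",np.round(o["q"],0))
E
python3 - <<'E'
from h import *
state()
i=head("wrist",[.453,-.081]); save("w1",i)
d=np.load("top.npz");i,P=d["i"],d["P"]
s=np.s_[178:232,295:362]; p=P[s].reshape(-1,3); c=i[s].reshape(-1,3).astype(int)
k=(c.sum(1)<100)&(p[:,2]>.007)&(p[:,2]<.014); print(k.sum())
m=np.zeros(k.shape,np.uint8);m[k]=255;m=m.reshape(54,67);m=cv2.morphologyEx(m,cv2.MORPH_OPEN,np.ones((7,7)))
print("pad",cv2.minAreaRect((p[m.ravel()>0][:,:2]*1000).astype(np.float32)))
s=np.s_[125:180,285:345]; p=P[s].reshape(-1,3); k=(p[:,2]>.126)&(p[:,2]<.135); print("cap",k.sum(),cv2.minEnclosingCircle((p[k,:2]*1000).astype(np.float32)))
E
```

```text
t 0.1 pos [0.1738 0.5215 0.211 ] yang 71.6 w 0.0858 gf 0.0 F [-0.4  0.3  0.2] q [ 59.  22.  74.  -0.  84. -12.]h.py:15: RuntimeWarning: Mean of empty slice.
  m=p[:,:2].mean(0); w,V=np.linalg.eigh(np.cov((p[:,:2]-m).T))
  ret = um.true_divide(
  avg = a.mean(axis, **keepdims_kw)
h.py:15: RuntimeWarning: Degrees of freedom <= 0 for slice
  m=p[:,:2].mean(0); w,V=np.linalg.eigh(np.cov((p[:,:2]-m).T))
  c *= np.true_divide(1, fact)
  c *= np.true_divide(1, fact)
Traceback (most recent call last):
  File "h.py", line 17, in head
    print("n",len(p),"rect",cv2.minAreaRect((p[:,:2]*1000).astype(np.float32)),"axis",a.round(1),"ztop",np.percentile(p[:,2],97).round(4))
                                                                                                        ~~~~~~~~~~~~~^^^^^^^^^^^
IndexError: index -1 is out of bounds for axis 0 with size 0
```

Every row needs all five keys, so I resend the move that way.

servo_tool([
  {"tx": 1.64, "ty": -3.55, "tz": -0.2, "yaw": -3.42, "claw": 8},
  {"tx": 1.64, "ty": -3.55, "tz": -0.2, "yaw": -3.42, "claw": 8},
  {"tx": 1.64, "ty": -3.55, "tz": -0.2, "yaw": -3.42, "claw": 8},
  {"tx": 1.64, "ty": -3.55, "tz": -0.2, "yaw": -3.42, "claw": 8},
  {"tx": 1.64, "ty": -3.55, "tz": -0.2, "yaw": -3.42, "claw": 8},
  {"tx": 1.64, "ty": -3.55, "tz": -0.2, "yaw": -3.42, "claw": 8},
  {"tx": 1.64, "ty": -3.55, "tz": -0.2, "yaw": -3.42, "claw": 8},
  {"tx": 1.64, "ty": -3.55, "tz": -0.2, "yaw": -3.42, "claw": 8},
  {"tx": 1.64, "ty": -3.55, "tz": -0.2, "yaw": -3.42, "claw": 8},
  {"tx": 1.64, "ty": -3.55, "tz": -0.2, "yaw": -3.42, "claw": 8},
  {"tx": 1.64, "ty": -3.55, "tz": -0.2, "yaw": -3.42, "claw": 8},
  {"tx": 1.64, "ty": -3.55, "tz": -0.2, "yaw": -3.42, "claw": 8},
  {"tx": 1.64, "ty": -3.55, "tz": -0.2, "yaw": -3.42, "claw": 8},
  {"tx": 1.64, "ty": -3.55, "tz": -0.2, "yaw": -3.42, "claw": 8},
  {"tx": 1.64, "ty": -3.55, "tz": -0.2, "yaw": -3.42, "claw": 8},
  {"tx": 1.64, "ty": -3.55, "tz": -0.2, "yaw": -3.42, "claw": 8},
  {"tx": 1.64, "ty": -3.55, "tz": -0.2, "yaw": -3.42, "claw": 8},
  {"tx": 0, "ty": 0, "tz": 0, "yaw": 0, "claw": 8},
  {"tx": 0, "ty": 0, "tz": 0, "yaw": 0, "claw": 8},
], newtons=60)

```text
time_s: 2.05
position: [0.4525, -0.082, 0.1771]
tool_rot: [[-0.231, 0.973, -0.001], [0.973, 0.231, 0.001], [0.001, -0.001, -1.0]]
ft_force: [-1.1, 0.9, 0.2]
grip_width: 0.0798
gripper_force: 0.0
```

Run:
```python
from h import *
state()
i=head("wrist",[.453,-.081]); save("w1",i)
d=np.load("top.npz");i,P=d["i"],d["P"]
s=np.s_[178:232,295:362]; p=P[s].reshape(-1,3); c=i[s].reshape(-1,3).astype(int)
k=(c.sum(1)<100)&(p[:,2]>.007)&(p[:,2]<.014); print(k.sum())
m=np.zeros(k.shape,np.uint8);m[k]=255;m=m.reshape(54,67);m=cv2.morphologyEx(m,cv2.MORPH_OPEN,np.ones((7,7)))
print("pad",cv2.minAreaRect((p[m.ravel()>0][:,:2]*1000).astype(np.float32)))
s=np.s_[125:180,285:345]; p=P[s].reshape(-1,3); k=(p[:,2]>.126)&(p[:,2]<.135); print("cap",k.sum(),cv2.minEnclosingCircle((p[k,:2]*1000).astype(np.float32)))
```

```text
t 2.05 pos [ 0.4525 -0.082   0.1771] yang 13.4 w 0.0798 gf 0.0 F [-1.1  0.9  0.2] q [-25.  15.  91.   0.  74. -38.]
n 3287 rect ((454.0083923339844, -81.22693634033203), (33.7255973815918, 101.09046173095703), 12.595025062561035) axis 102.8 ztop 0.031
tag 628 ((459.00372314453125, -79.73424530029297), (27.27392578125, 101.49533081054688), 18.567867279052734) [ 0.4544 -0.0797  0.0294]
789
pad ((0.0, 0.0), (0.0, 0.0), 0.0)
cap 139 ((705.481201171875, 52.27919006347656), 18.190832138061523)
```

View pics/w1.png

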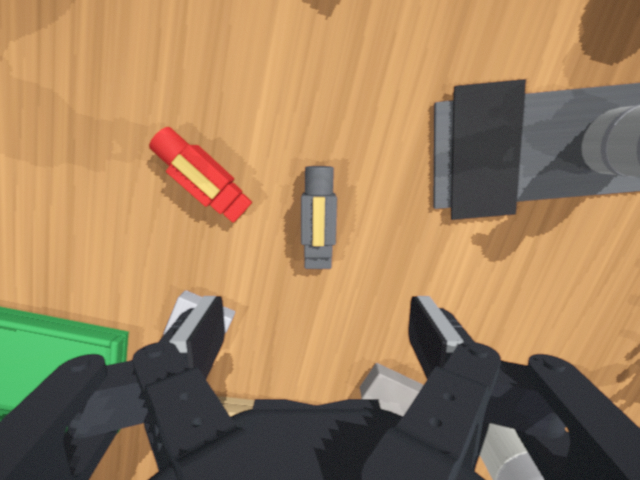

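The wrist picture shows the bar-tag head at (318,218), red decoy at (200,170), pad at (488,150). I use a narrower opening to stay clear of the decoy, then descend and grip.

servo_tool([
  {"tx": 0.1, "ty": -0.1, "tz": -3, "yaw": 0, "claw": 5.5},
  {"tx": 0, "ty": 0, "tz": -3, "yaw": 0, "claw": 5.5},
  {"tx": 0, "ty": 0, "tz": -3, "yaw": 0, "claw": 5.5},
  {"tx": 0, "ty": 0, "tz": -2.5, "yaw": 0, "claw": 5.5},
  {"tx": 0, "ty": 0, "tz": -2, "yaw": 0, "claw": 5.5},
  {"tx": 0, "ty": 0, "tz": -1.2, "yaw": 0, "claw": 5.5},
  {"tx": 0, "ty": 0, "tz": -0.8, "yaw": 0, "claw": 5.5},
  {"tx": 0, "ty": 0, "tz": 0, "yaw": 0, "claw": 5.5},
  {"tx": 0, "ty": 0, "tz": 0, "yaw": 0, "claw": 3},
  {"tx": 0, "ty": 0, "tz": 0, "yaw": 0, "claw": 3},
  {"tx": 0, "ty": 0, "tz": 0, "yaw": 0, "claw": 3},
  {"tx": 0, "ty": 0, "tz": 0, "yaw": 0, "claw": 3},
  {"tx": 0, "ty": 0, "tz": 0, "yaw": 0, "claw": 3},
  {"tx": 0, "ty": 0, "tz": 0, "yaw": 0, "claw": 3},
], newtons=60)

```text
time_s: 3.5
position: [0.4538, -0.0828, 0.0226]
tool_rot: [[-0.232, 0.973, 0.0], [0.973, 0.232, -0.0], [-0.0, 0.0, -1.0]]
ft_force: [-1.0, -0.1, -0.3]
grip_width: 0.0302
gripper_force: 0.0
```

Run:
```python
from h import *
state(); i,_=cloud("wrist"); j,_=cloud("scene")
save("w2",np.hstack([cv2.resize(i,(400,300)),cv2.resize(j[200:320,220:380],(400,300))])); state()
```

```text
t 3.5 pos [ 0.4538 -0.0828  0.0226] yang 13.4 w 0.0302 gf 0.0 F [-1.  -0.1 -0.3] q [-25.  27. 103.   0.  49. -39.]
t 3.6 pos [ 0.4537 -0.0828  0.0225] yang 13.4 w 0.0299 gf 0.0 F [-0.2  0.1  0.2] q [-25.  27. 103.  -0.  49. -39.]
```

View pics/w2.png

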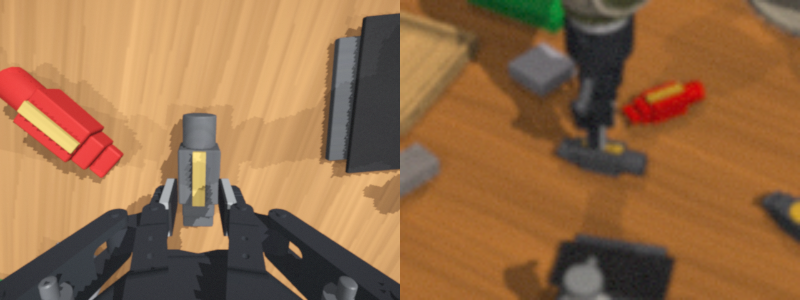

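Run:
```python
from h import *
m=env.camera_model("wrist");print(np.round(m["T"],3).tolist())
i,P=cloud("wrist");np.savez("w2",i=i,P=P)
o=env.observe();R=np.array(o["tool_rot"]);L=(P-np.array(o["position"]))@R
for v in (240,260,280,300,320,335,350,365):
  print(v,[(u,*(L[v,u]*1000).round(0).astype(int)) for u in (262,275,290,310,330,350,362,375) if np.isfinite(L[v,u,0])])
```

```text
[[0.973, 0.223, 0.065, 0.437], [0.232, -0.934, -0.272, -0.014], [0.0, 0.28, -0.96, 0.184], [0.0, 0.0, 0.0, 1.0]]
240 [(262, np.int64(18), np.int64(-31), np.int64(22)), (275, np.int64(18), np.int64(-24), np.int64(23)), (290, np.int64(26), np.int64(-13), np.int64(-3)), (310, np.int64(26), np.int64(-4), np.int64(-3)), (330, np.int64(25), np.int64(6), np.int64(-2)), (350, np.int64(26), np.int64(16), np.int64(-3)), (362, np.int64(18), np.int64(26), np.int64(24)), (375, np.int64(18), np.int64(33), np.int64(23))]
260 [(262, np.int64(6), np.int64(-32), np.int64(23)), (275, np.int64(6), np.int64(-25), np.int64(23)), (290, np.int64(16), np.int64(-14), np.int64(-5)), (310, np.int64(17), np.int64(-4), np.int64(-9)), (330, np.int64(16), np.int64(6), np.int64(-4)), (350, np.int64(16), np.int64(16), np.int64(-5)), (362, np.int64(6), np.int64(26), np.int64(23)), (375, np.int64(6), np.int64(33), np.int64(24))]
280 [(262, np.int64(-7), np.int64(-33), np.int64(24)), (275, np.int64(-6), np.int64(-25), np.int64(23)), (290, np.int64(6), np.int64(-14), np.int64(-5)), (310, np.int64(6), np.int64(-4), np.int
[... 1524 characters left out ...]
0, np.int64(-54), np.int64(-17), np.int64(23)), (310, np.int64(-41), np.int64(-4), np.int64(4)), (330, np.int64(-42), np.int64(7), np.int64(5)), (350, np.int64(-54), np.int64(21), np.int64(23)), (362, np.int64(1), np.int64(15), np.int64(-58)), (375, np.int64(11), np.int64(17), np.int64(-74))]
365 [(262, np.int64(17), np.int64(-14), np.int64(-89)), (275, np.int64(-6), np.int64(-16), np.int64(-57)), (290, np.int64(-65), np.int64(-17), np.int64(23)), (310, np.int64(-65), np.int64(-5), np.int64(23)), (330, np.int64(-65), np.int64(8), np.int64(24)), (350, np.int64(-65), np.int64(21), np.int64(24)), (362, np.int64(-6), np.int64(16), np.int64(-57)), (375, np.int64(16), np.int64(14), np.int64(-87))]
```

Run:
```python
from h import *
print(env.tcp_to_tips)
d=np.load("w2.npz");i,P=d["i"],d["P"]
o=env.observe();R=np.array(o["tool_rot"]);L=(P-np.array(o["position"]))@R*1000
k=(np.abs(L[...,1])<45)&(np.abs(L[...,0])<40)&(L[...,2]<-9)&(np.abs(L[...,1])>10)
for a in range(-60,-8,5):
  kk=k&(L[...,2]>=a)&(L[...,2]<a+5)
  if kk.sum():
    q=L[kk]; print(a,kk.sum(),"x",q[:,0].min().round(),q[:,0].max().round(),"left y",[q[q[:,1]<0][:,1].min().round() if (q[:,1]<0).any() else 0,q[q[:,1]<0][:,1].max().round() if (q[:,1]<0).any() else 0],"right",[q[q[:,1]>0][:,1].min().round() if (q[:,1]>0).any() else 0,q[q[:,1]>0][:,1].max().round() if (q[:,1]>0).any() else 0])
save("w3",cv2.resize(i[230:400,220:420],(800,600) if 0 else (700,595)))
```

```text
0.019
-60 999 x -12.0 12.0 left y [np.float64(-32.0), np.float64(-15.0)] right [np.float64(14.0), np.float64(26.0)]
-55 450 x -12.0 11.0 left y [np.float64(-29.0), np.float64(-15.0)] right [np.float64(14.0), np.float64(28.0)]
-50 590 x -12.0 11.0 left y [np.float64(-29.0), np.float64(-15.0)] right [np.float64(14.0), np.float64(28.0)]
-45 524 x -11.0 11.0 left y [np.float64(-29.0), np.float64(-15.0)] right [np.float64(14.0), np.float64(28.0)]
-40 484 x -12.0 11.0 left y [np.float64(-29.0), np.float64(-15.0)] right [np.float64(14.0), np.float64(28.0)]
-35 406 x -11.0 11.0 left y [np.float64(-29.0), np.float64(-15.0)] right [np.float64(14.0), np.float64(28.0)]
-30 339 x -11.0 11.0 left y [np.float64(-29.0), np.float64(-15.0)] right [np.float64(14.0), np.float64(28.0)]
-25 128 x -11.0 11.0 left y [np.float64(-22.0), np.float64(-15.0)] right [np.float64(14.0), np.float64(20.0)]
-20 8 x -1.0 1.0 left y [np.float64(-16.0), np.float64(-16.0)] right [np.float64(14.0), np.float64(15.0)]
```

View pics/w3.png

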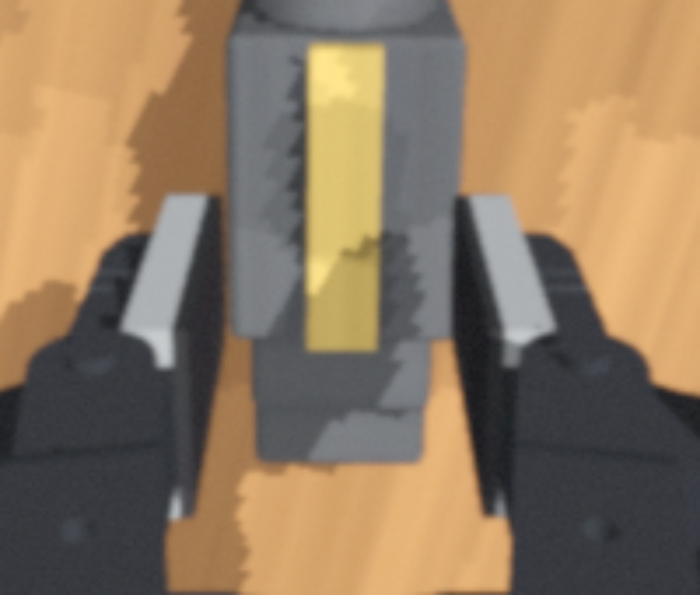

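Here the pads closed over the head without touching it. The depth data puts the real fingertips about 20 mm *behind* the reported TCP (tips at z≈0.043, pads 30 mm apart, matching the reading), so the stated tip offset doesn't match reality. I open and go down carefully, watching the force.

servo_tool([
  {"tx": 0, "ty": 0, "tz": 0, "yaw": 0, "claw": 5.5},
  {"tx": 0, "ty": 0, "tz": 0, "yaw": 0, "claw": 5.5},
  {"tx": 0, "ty": 0, "tz": 0, "yaw": 0, "claw": 5.5},
  {"tx": 0, "ty": 0, "tz": 0, "yaw": 0, "claw": 5.5},
  {"tx": 0, "ty": 0, "tz": -0.3, "yaw": 0, "claw": 5.5},
  {"tx": 0, "ty": 0, "tz": -0.3, "yaw": 0, "claw": 5.5},
  {"tx": 0, "ty": 0, "tz": -0.4, "yaw": 0, "claw": 5.5},
  {"tx": 0, "ty": 0, "tz": -0.5, "yaw": 0, "claw": 5.5},
  {"tx": 0, "ty": 0, "tz": 0, "yaw": 0, "claw": 5.5},
], newtons=60)

```text
time_s: 4.55
position: [0.4534, -0.0826, 0.0068]
tool_rot: [[-0.232, 0.973, -0.001], [0.973, 0.232, 0.001], [0.001, -0.001, -1.0]]
ft_force: [-0.4, 0.9, 0.4]
grip_width: 0.0553
gripper_force: 0.0
```

```bash
cat >> h.py <<'E'
def tips():
    """fingertip z in the tool frame and in the world, from wrist depth, by finger column"""
    state(); i,P=cloud("wrist"); o=env.observe(); R=np.array(o["tool_rot"]); L=(P-np.array(o["position"]))@R*1000
    w=o["grip_width"]*500
    for s in (-1,1):
        y=s*L[...,1]; k=(y>w-4)&(y<w+16)&(abs(L[...,0])<12)&(L[...,2]>-60)&(P[...,2]>.006)&((y>w+8)|(L[...,2]<-1000)|(y>19))
        h=L[k][:,2]; print("side",s,k.sum(),np.histogram(h,np.arange(-60,31,5))[0])
    return i,P
E
python3 -c "
from h import *
tips()"
```

```text
t 4.55 pos [ 0.4534 -0.0826  0.0068] yang 13.4 w 0.0553 gf 0.0 F [-0.4  0.9  0.4] q [-25.  29. 104.   0.  47. -39.]
side -1 2159 [393 371 344 315 286 258 154  38   0   0   0   0   0   0   0   0   0   0]
side 1 2150 [386 362 357 324 276 246 157  42   0   0   0   0   0   0   0   0   0   0]
```

No force at a TCP reading of 0.007 confirms the offset: tips are at about tool z = −22 mm. I go down another 2.3 cm and grip.

servo_tool([
  {"tx": 0, "ty": 0, "tz": -0.5, "yaw": 0, "claw": 5.5},
  {"tx": 0, "ty": 0, "tz": -0.5, "yaw": 0, "claw": 5.5},
  {"tx": 0, "ty": 0, "tz": -0.5, "yaw": 0, "claw": 5.5},
  {"tx": 0, "ty": 0, "tz": -0.3, "yaw": 0, "claw": 5.5},
  {"tx": 0, "ty": 0, "tz": -0.2, "yaw": 0, "claw": 5.5},
  {"tx": 0, "ty": 0, "tz": -0.2, "yaw": 0, "claw": 5.5},
  {"tx": 0, "ty": 0, "tz": 0, "yaw": 0, "claw": 2.5},
  {"tx": 0, "ty": 0, "tz": 0, "yaw": 0, "claw": 2.5},
  {"tx": 0, "ty": 0, "tz": 0, "yaw": 0, "claw": 2.5},
  {"tx": 0, "ty": 0, "tz": 0, "yaw": 0, "claw": 2.5},
  {"tx": 0, "ty": 0, "tz": 0, "yaw": 0, "claw": 2.5},
  {"tx": 0, "ty": 0, "tz": 0, "yaw": 0, "claw": 2.5},
], newtons=60)

```text
time_s: 5.8
position: [0.4539, -0.0828, -0.0142]
tool_rot: [[-0.232, 0.973, 0.001], [0.973, 0.232, -0.0], [-0.0, 0.001, -1.0]]
ft_force: [-0.9, 1.0, 5.6]
grip_width: 0.0325
gripper_force: 60.8
```

servo_tool([
  {"tx": 0, "ty": 0, "tz": 1, "yaw": 0, "claw": 2.5},
  {"tx": 0, "ty": 0, "tz": 2.5, "yaw": 0, "claw": 2.5},
  {"tx": 0, "ty": 0, "tz": 3, "yaw": 0, "claw": 2.5},
  {"tx": 0, "ty": 0, "tz": 3, "yaw": 0, "claw": 2.5},
  {"tx": 0, "ty": 0, "tz": 1, "yaw": 0, "claw": 2.5},
  {"tx": 0, "ty": 0, "tz": 0, "yaw": 0, "claw": 2.5},
])

```text
time_s: 6.4
position: [0.454, -0.0828, 0.0913]
tool_rot: [[-0.232, 0.973, 0.002], [0.973, 0.232, -0.001], [-0.001, 0.002, -1.0]]
ft_force: [1.1, 0.5, -4.8]
grip_width: 0.0329
gripper_force: 60.8
```

The wrist reads −4.8 N, about 0.45 kg, so the head is held. Now I carry it to the pan.

servo_tool([
  {"tx": -0.1, "ty": 1.4, "tz": 0, "yaw": 0, "claw": 2.5},
  {"tx": -0.3, "ty": 3, "tz": 0, "yaw": 0, "claw": 2.5},
  {"tx": -0.3, "ty": 3, "tz": 0, "yaw": 0, "claw": 2.5},
  {"tx": -0.3, "ty": 3, "tz": 0, "yaw": 0, "claw": 2.5},
  {"tx": -0.3, "ty": 3, "tz": 0, "yaw": 0, "claw": 2.5},
  {"tx": -0.3, "ty": 3, "tz": 0, "yaw": 0, "claw": 2.5},
  {"tx": -0.3, "ty": 3, "tz": 0, "yaw": 0, "claw": 2.5},
  {"tx": -0.3, "ty": 3, "tz": 0, "yaw": 0, "claw": 2.5},
  {"tx": -0.3, "ty": 3, "tz": 0, "yaw": 0, "claw": 2.5},
  {"tx": -0.3, "ty": 3, "tz": 0, "yaw": 0, "claw": 2.5},
  {"tx": -0.3, "ty": 3, "tz": 0, "yaw": 0, "claw": 2.5},
  {"tx": -0.3, "ty": 3, "tz": 0, "yaw": 0, "claw": 2.5},
  {"tx": -0.3, "ty": 3, "tz": 0, "yaw": 0, "claw": 2.5},
  {"tx": -0.2, "ty": 3, "tz": 0, "yaw": 0, "claw": 2.5},
  {"tx": 0, "ty": 3, "tz": 0, "yaw": 0, "claw": 2.5},
  {"tx": 0, "ty": 2, "tz": 0, "yaw": 0, "claw": 2.5},
  {"tx": 0, "ty": 1, "tz": 0, "yaw": 0, "claw": 2.5},
  {"tx": 0, "ty": 0, "tz": 0, "yaw": 0, "claw": 2.5},
])

```text
time_s: 8.2
position: [0.4136, 0.3818, 0.089]
tool_rot: [[-0.234, 0.972, -0.002], [0.972, 0.234, -0.001], [-0.001, -0.003, -1.0]]
ft_force: [0.5, -1.0, -4.7]
grip_width: 0.0328
gripper_force: 60.6
```

Run:
```python
from h import *
state()
i,P=cloud("wrist"); save("w4",i)
p=P.reshape(-1,3);c=i.reshape(-1,3).astype(int)
k=(p[:,2]>.018)&(p[:,2]<.03)&(np.hypot(p[:,0]-.415,p[:,1]-.381)<.1); print("rim",k.sum(),cv2.minEnclosingCircle((p[k,:2]*1000).astype(np.float32)) if k.sum() else "")
```

```text
t 8.2 pos [0.4136 0.3818 0.089 ] yang 13.5 w 0.0328 gf 60.6 F [ 0.5 -1.  -4.7] q [31. 30. 83.  0. 68. 17.]
rim 4474 ((415.8179626464844, 382.86346435546875), 86.74281311035156)
```

View pics/w4.png

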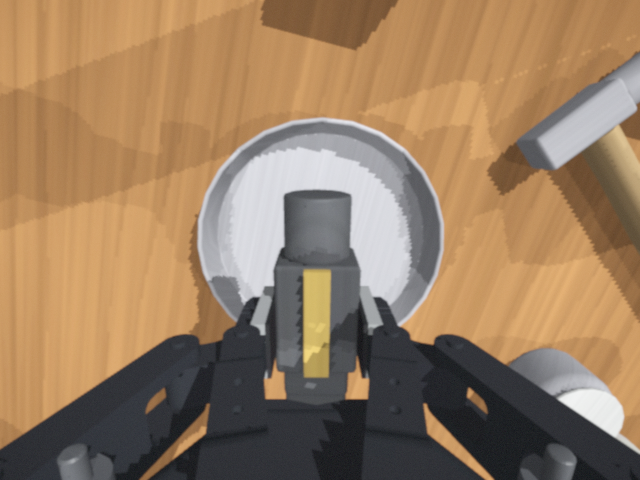

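The pan is centred under the held head (pan (320,228), head held at (316,290)). I lower it 9.8 cm and let go gently.

servo_tool([
  {"tx": 0.1, "ty": 0, "tz": -2, "yaw": 0, "claw": 2.5},
  {"tx": 0.1, "ty": 0, "tz": -2.5, "yaw": 0, "claw": 2.5},
  {"tx": 0, "ty": 0, "tz": -2, "yaw": 0, "claw": 2.5},
  {"tx": 0, "ty": 0, "tz": -1.5, "yaw": 0, "claw": 2.5},
  {"tx": 0, "ty": 0, "tz": -0.7, "yaw": 0, "claw": 2.5},
  {"tx": 0, "ty": 0, "tz": -0.4, "yaw": 0, "claw": 2.5},
  {"tx": 0, "ty": 0, "tz": -0.4, "yaw": 0, "claw": 2.5},
  {"tx": 0, "ty": 0, "tz": -0.3, "yaw": 0, "claw": 2.5},
  {"tx": 0, "ty": 0, "tz": 0, "yaw": 0, "claw": 2.5},
  {"tx": 0, "ty": 0, "tz": 0, "yaw": 0, "claw": 2.5},
])

```text
time_s: 9.25
position: [0.4169, 0.3813, -0.0072]
tool_rot: [[-0.232, 0.973, 0.0], [0.973, 0.232, 0.0], [0.0, 0.001, -1.0]]
ft_force: [0.2, -0.1, -4.4]
grip_width: 0.0324
gripper_force: 60.6
```

servo_tool([
  {"tx": 0, "ty": 0, "tz": -0.15, "yaw": 0, "claw": 2.5},
  {"tx": 0, "ty": 0, "tz": -0.15, "yaw": 0, "claw": 2.5},
  {"tx": 0, "ty": 0, "tz": 0, "yaw": 0, "claw": 2.5},
])

```text
time_s: 9.55
position: [0.4168, 0.3813, -0.0101]
tool_rot: [[-0.232, 0.973, 0.0], [0.973, 0.232, 0.0], [0.0, 0.0, -1.0]]
ft_force: [-1.0, -0.5, -0.6]
grip_width: 0.033
gripper_force: 61.0
```

The floor now carries the weight. I open, rise, and head for the round-tag head.

servo_tool([
  {"tx": 0, "ty": 0, "tz": 0, "yaw": 0, "claw": 5.5},
  {"tx": 0, "ty": 0, "tz": 0, "yaw": 0, "claw": 5.5},
  {"tx": 0, "ty": 0, "tz": 0, "yaw": 0, "claw": 5.5},
  {"tx": 0, "ty": 0, "tz": 0, "yaw": 0, "claw": 5.5},
  {"tx": 0, "ty": 0, "tz": 1.5, "yaw": 0, "claw": 5.5},
  {"tx": 0, "ty": 0, "tz": 3, "yaw": 0, "claw": 5.5},
  {"tx": 0, "ty": 0, "tz": 3, "yaw": 0, "claw": 5.5},
  {"tx": 0, "ty": 0, "tz": 2.5, "yaw": 0, "claw": 5.5},
  {"tx": 0.2, "ty": -2.8, "tz": 0.5, "yaw": -4, "claw": 5.5},
  {"tx": 0.2, "ty": -2.8, "tz": 0.5, "yaw": -4, "claw": 5.5},
  {"tx": 0.2, "ty": -2.8, "tz": 0.5, "yaw": -4, "claw": 5.5},
  {"tx": 0.2, "ty": -2.8, "tz": 0.5, "yaw": -4, "claw": 5.5},
  {"tx": 0.2, "ty": -2.8, "tz": 0.5, "yaw": -4, "claw": 5.5},
  {"tx": 0.2, "ty": -2.8, "tz": 0.5, "yaw": -4, "claw": 5.5},
  {"tx": 0.2, "ty": -2.8, "tz": 0, "yaw": -4, "claw": 5.5},
  {"tx": 0.1, "ty": -2.4, "tz": 0, "yaw": -3.4, "claw": 5.5},
  {"tx": 0, "ty": 0, "tz": 0, "yaw": 0, "claw": 5.5},
])

```text
time_s: 11.25
position: [0.4319, 0.1593, 0.1197]
tool_rot: [[0.312, 0.95, 0.0], [0.95, -0.312, -0.0], [-0.0, 0.0, -1.0]]
ft_force: [0.4, 1.2, -0.3]
grip_width: 0.0549
gripper_force: 0.0
```

Run:
```python
from h import *
state(); i=head("wrist",[.432,.161]); 
i,P=cloud("top"); p=P.reshape(-1,3);c=i.reshape(-1,3).astype(int)
k=(np.hypot(p[:,0]-.416,p[:,1]-.382)<.07)&(p[:,2]>.012)&(c.sum(1)<330); q=p[k]
print("bar in pan",k.sum(),cv2.minAreaRect((q[:,:2]*1000).astype(np.float32)),np.percentile(q[:,2],[10,50,95]).round(4))
```

```text
t 11.25 pos [0.4319 0.1593 0.1197] yang -18.2 w 0.0549 gf 0.0 F [ 0.4  1.2 -0.3] q [ 5. 19. 97. -0. 65. 24.]
n 4760 rect ((433.43377685546875, 161.60598754882812), (101.77310180664062, 33.71480941772461), 70.84972381591797) axis 71.3 ztop 0.0311
tag 1465 ((433.388671875, 161.40818786621094), (100.36109161376953, 33.6701774597168), 70.84972381591797) [0.4344 0.1625 0.0295]
bar in pan 463 ((414.9896545410156, 379.82000732421875), (33.94225311279297, 102.88970947265625), 13.602981567382812) [0.0205 0.0281 0.0349]
```

The bar-tag head lies flat in the pan at (0.415, 0.380), within 2 mm of its centre. Next I grasp the round-tag head.

servo_tool([
  {"tx": 0.15, "ty": 0.2, "tz": -2.5, "yaw": -0.8, "claw": 5.5},
  {"tx": 0, "ty": 0, "tz": -3, "yaw": 0, "claw": 5.5},
  {"tx": 0, "ty": 0, "tz": -3, "yaw": 0, "claw": 5.5},
  {"tx": 0, "ty": 0, "tz": -2, "yaw": 0, "claw": 5.5},
  {"tx": 0, "ty": 0, "tz": -1.5, "yaw": 0, "claw": 5.5},
  {"tx": 0, "ty": 0, "tz": -0.8, "yaw": 0, "claw": 5.5},
  {"tx": 0, "ty": 0, "tz": -0.5, "yaw": 0, "claw": 5.5},
  {"tx": 0, "ty": 0, "tz": 0, "yaw": 0, "claw": 5.5},
  {"tx": 0, "ty": 0, "tz": 0, "yaw": 0, "claw": 2.5},
  {"tx": 0, "ty": 0, "tz": 0, "yaw": 0, "claw": 2.5},
  {"tx": 0, "ty": 0, "tz": 0, "yaw": 0, "claw": 2.5},
  {"tx": 0, "ty": 0, "tz": 0, "yaw": 0, "claw": 2.5},
  {"tx": 0, "ty": 0, "tz": 0, "yaw": 0, "claw": 2.5},
  {"tx": 0, "ty": 0, "tz": 0, "yaw": 0, "claw": 2.5},
])

```text
time_s: 12.75
position: [0.4337, 0.1634, -0.0126]
tool_rot: [[0.322, 0.947, 0.002], [0.947, -0.322, 0.0], [0.001, 0.002, -1.0]]
ft_force: [0.1, 0.3, 6.8]
grip_width: 0.033
gripper_force: 60.6
```

servo_tool([
  {"tx": 0, "ty": 0, "tz": 1, "yaw": 0, "claw": 2.5},
  {"tx": 0, "ty": 0, "tz": 2.5, "yaw": 0, "claw": 2.5},
  {"tx": 0, "ty": 0, "tz": 3, "yaw": 0, "claw": 2.5},
  {"tx": 0, "ty": 0, "tz": 3, "yaw": 0, "claw": 2.5},
  {"tx": 0.8, "ty": -0.8, "tz": 1.5, "yaw": 2, "claw": 2.5},
  {"tx": 1.5, "ty": -1.5, "tz": 0, "yaw": 4, "claw": 2.5},
  {"tx": 1.5, "ty": -1.5, "tz": 0, "yaw": 4, "claw": 2.5},
  {"tx": 1.5, "ty": -1.5, "tz": 0, "yaw": 4, "claw": 2.5},
  {"tx": 1.5, "ty": -1.5, "tz": 0, "yaw": 4, "claw": 2.5},
  {"tx": 1.5, "ty": -1.5, "tz": 0, "yaw": 4, "claw": 2.5},
  {"tx": 1.5, "ty": -1.5, "tz": 0, "yaw": 4, "claw": 2.5},
  {"tx": 1.5, "ty": -1.5, "tz": 0, "yaw": 4, "claw": 2.5},
  {"tx": 1.5, "ty": -1.5, "tz": 0, "yaw": 4, "claw": 2.5},
  {"tx": 1.5, "ty": -1.5, "tz": 0, "yaw": 3.6, "claw": 2.5},
  {"tx": 1, "ty": -1, "tz": 0, "yaw": 0, "claw": 2.5},
  {"tx": 0, "ty": 0, "tz": 0, "yaw": 0, "claw": 2.5},
  {"tx": 0, "ty": 0, "tz": 0, "yaw": 0, "claw": 2.5},
])

```text
time_s: 14.45
position: [0.5856, 0.0106, 0.0964]
tool_rot: [[-0.321, 0.947, -0.001], [0.947, 0.321, 0.0], [0.001, -0.001, -1.0]]
ft_force: [0.1, -0.1, -4.2]
grip_width: 0.0327
gripper_force: 60.7
```

Run:
```python
from h import *
state(); i,P=cloud("wrist"); save("w5",i); np.savez("w5",i=i,P=P)
p=P.reshape(-1,3); c=i.reshape(-1,3).astype(int)
k=(p[:,2]>.0078)&(p[:,2]<.0125)&(c.sum(1)<190)&(np.hypot(p[:,0]-.592,p[:,1]-.014)<.085); print("pad",k.sum(),cv2.minAreaRect((p[k,:2]*1000).astype(np.float32)))
```

```text
t 14.45 pos [0.5856 0.0106 0.0964] yang 18.7 w 0.0327 gf 60.7 F [ 0.1 -0.1 -4.2] q [-11.  31.  78.   0.  70. -29.]
pad 0 ((0.0, 0.0), (0.0, 0.0), 0.0)
```

View pics/w5.png

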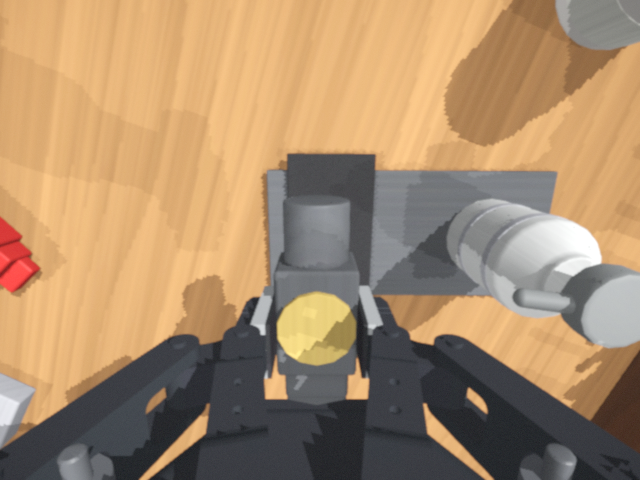

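The pad (columns 288–375, top edge at row 154) is square to the held round-tag head, and the cap is at (610,300). I work out the remaining offset.

Run:
```python
from h import *
d=np.load("w5.npz");i,P=d["i"],d["P"]
print(i[175,330],P[175,330],i[210,365],P[210,365])
k=np.isfinite(P[...,2])&(P[...,2]>.0075)&(P[...,2]<.013)&(np.abs(i.astype(int).sum(2)-i[175,330].astype(int).sum())<45)
k[:, :270]=0;k[:,395:]=0;k[300:]=0;k[:140]=0
k=cv2.morphologyEx(k.astype(np.uint8),cv2.MORPH_OPEN,np.ones((5,5)))>0
q=P[k]; print(k.sum(),cv2.minAreaRect((q[:,:2]*1000).astype(np.float32)))
a=np.radians(18.7);R=np.array([[np.cos(a),np.sin(a)],[-np.sin(a),np.cos(a)]])
L=(q[:,:2]-[.5856,.0106])@R.T*1000; print("rel tcp, sprayer axes",L.min(0),L.max(0))
p=P.reshape(-1,3); k=(p[:,2]>.1265)&(p[:,2]<.134)&(np.hypot(p[:,0]-.7055,p[:,1]-.052)<.03); print("cap",k.sum(),cv2.minEnclosingCircle((p[k,:2]*1000).astype(np.float32)),p[k].mean(0))
```

```text
[80 79 82] [0.57855406 0.06016145 0.00942057] [69 68 72] [0.61190912 0.04424541 0.0091187 ]
5089 ((590.3536987304688, 26.61532974243164), (63.02643966674805, 100.28538513183594), 18.20016860961914)
rel tcp, sprayer axes [-21.68259552 -36.74190745] [41.44248389 63.9633586 ]
cap 3874 ((706.0843505859375, 53.493690490722656), 18.180620193481445) [0.70251008 0.0529961  0.12907823]
```

servo_tool([
  {"tx": 0.4, "ty": 0.3, "tz": 0, "yaw": 0, "claw": 2.5},
  {"tx": 0.4, "ty": 0.4, "tz": -1, "yaw": 0, "claw": 2.5},
  {"tx": 0, "ty": 0, "tz": -2.5, "yaw": 0, "claw": 2.5},
  {"tx": 0, "ty": 0, "tz": -2.5, "yaw": 0, "claw": 2.5},
  {"tx": 0, "ty": 0, "tz": -1.5, "yaw": 0, "claw": 2.5},
  {"tx": 0, "ty": 0, "tz": -0.8, "yaw": 0, "claw": 2.5},
  {"tx": 0, "ty": 0, "tz": -0.5, "yaw": 0, "claw": 2.5},
  {"tx": 0, "ty": 0, "tz": -0.4, "yaw": 0, "claw": 2.5},
  {"tx": 0, "ty": 0, "tz": -0.3, "yaw": 0, "claw": 2.5},
  {"tx": 0, "ty": 0, "tz": 0, "yaw": 0, "claw": 2.5},
  {"tx": 0, "ty": 0, "tz": 0, "yaw": 0, "claw": 2.5},
])

```text
time_s: 15.6
position: [0.5945, 0.0172, 0.0019]
tool_rot: [[-0.323, 0.947, 0.001], [0.947, 0.323, -0.0], [-0.0, 0.001, -1.0]]
ft_force: [0.0, -0.5, -4.6]
grip_width: 0.0329
gripper_force: 60.6
```

servo_tool([
  {"tx": 0, "ty": 0, "tz": -0.2, "yaw": 0, "claw": 2.5},
  {"tx": 0, "ty": 0, "tz": -0.15, "yaw": 0, "claw": 2.5},
  {"tx": 0, "ty": 0, "tz": -0.1, "yaw": 0, "claw": 2.5},
  {"tx": 0, "ty": 0, "tz": 0, "yaw": 0, "claw": 2.5},
])

```text
time_s: 16.0
position: [0.5943, 0.0172, -0.0025]
tool_rot: [[-0.323, 0.947, 0.0], [0.947, 0.323, -0.0], [-0.0, 0.0, -1.0]]
ft_force: [-1.5, 0.5, 1.1]
grip_width: 0.0326
gripper_force: 61.2
```

Contact. I release the head, rise and check.

servo_tool([
  {"tx": 0, "ty": 0, "tz": 0, "yaw": 0, "claw": 5.5},
  {"tx": 0, "ty": 0, "tz": 0, "yaw": 0, "claw": 5.5},
  {"tx": 0, "ty": 0, "tz": 0, "yaw": 0, "claw": 5.5},
  {"tx": 0, "ty": 0, "tz": 0, "yaw": 0, "claw": 5.5},
  {"tx": 0, "ty": 0, "tz": 1.5, "yaw": 0, "claw": 5.5},
  {"tx": 0, "ty": 0, "tz": 3, "yaw": 0, "claw": 5.5},
  {"tx": 0, "ty": 0, "tz": 3, "yaw": 0, "claw": 5.5},
  {"tx": 0, "ty": 0, "tz": 3, "yaw": 0, "claw": 5.5},
  {"tx": 0, "ty": 0, "tz": 3, "yaw": 0, "claw": 0},
  {"tx": 0, "ty": 0, "tz": 2.5, "yaw": 0, "claw": 0},
  {"tx": 0, "ty": 0, "tz": 0, "yaw": 0, "claw": 0},
  {"tx": 0, "ty": 0, "tz": 0, "yaw": 0, "claw": 0},
  {"tx": 0, "ty": 0, "tz": 0, "yaw": 0, "claw": 0},
  {"tx": 0, "ty": 0, "tz": 0, "yaw": 0, "claw": 0},
])

```text
time_s: 17.4
position: [0.5938, 0.0173, 0.1558]
tool_rot: [[-0.323, 0.947, -0.002], [0.947, 0.323, 0.0], [0.001, -0.002, -1.0]]
ft_force: [-0.9, 0.1, 0.7]
grip_width: 0.0001
gripper_force: 0.0
```

Run:
```python
from h import *
state(); i,P=cloud("wrist"); o=env.observe(); R=np.array(o["tool_rot"]); L=(P-np.array(o["position"]))@R*1000
a=np.radians(18.5);S=np.array([[np.cos(a),np.sin(a)],[-np.sin(a),np.cos(a)]])
p=P.reshape(-1,3); q=(p[:,:2]-[.5943,.0157])@S.T*1000
h=(abs(q[:,0])<40)&(abs(q[:,1])<75)&(p[:,2]>.02)&(p[:,2]<.05); (c,s,an)=cv2.minAreaRect(q[h].astype(np.float32)); print("head vs pad",c,s,an,"z",np.percentile(p[h,2],[50,97]).round(4))
d=(abs(q[:,0])<45)&(abs(q[:,1])<75)&(p[:,2]>.0075)&(p[:,2]<.0125); print("pad",q[d].min(0),q[d].max(0),np.percentile(q[d],[1,99],axis=0))
k=(p[:,2]>.1255)&(p[:,2]<.135)&(np.hypot(p[:,0]-.7055,p[:,1]-.052)<.03); print("cap",k.sum(),cv2.minEnclosingCircle((p[k,:2]*1000).astype(np.float32)),np.median(p[k,2]))
t=(abs(L[...,0])<13)&(abs(L[...,1])<30)&(L[...,2]>-60)&(L[...,2]<40); print("tip z tool",np.sort(L[t][:,2])[-10:].round(1), np.histogram(L[t][:,2],np.arange(-60,41,5))[0])
```

```text
t 17.4 pos [0.5938 0.0173 0.1558] yang 18.8 w 0.0001 gf 0.0 F [-0.9  0.1  0.7] q [-10.  29.  72.  -0.  79. -29.]
head vs pad (0.15087890625, 0.1733245849609375) (101.49126434326172, 33.71533203125) 89.78057861328125 z [0.0368 0.0412]
pad [-32.04303159 -61.97127345] [39.02604633 62.30922492] [[-31.59122307 -60.28326287]
 [ 31.57541775  61.5749588 ]]
cap 2661 ((706.6316528320312, 53.351829528808594), 18.843530654907227) 0.1291945216003313
tip z tool [-22.4 -22.4 -22.3 -22.3 -22.3 -22.2 -21.7 -21.7 -21.6 -21.5] [789 263 415 387 389 316 266  63   0   0   0   0   0   0   0   0   0   0
   0   0]
```

The head sits centred on the pad (offset 0.2 mm, angle 0.2°). I go over the cap at (0.707, 0.0535) with closed fingers.

servo_tool([
  {"tx": 1.3, "ty": 0.4, "tz": 0, "yaw": 0, "claw": 0},
  {"tx": 2.5, "ty": 0.8, "tz": 0, "yaw": 0, "claw": 0},
  {"tx": 2.5, "ty": 0.8, "tz": 0, "yaw": 0, "claw": 0},
  {"tx": 2.5, "ty": 0.8, "tz": 0, "yaw": 0, "claw": 0},
  {"tx": 1.6, "ty": 0.5, "tz": 0, "yaw": 0, "claw": 0},
  {"tx": 0.9, "ty": 0.3, "tz": -0.5, "yaw": 0, "claw": 0},
  {"tx": 0, "ty": 0, "tz": -1, "yaw": 0, "claw": 0},
  {"tx": 0, "ty": 0, "tz": -1, "yaw": 0, "claw": 0},
  {"tx": 0, "ty": 0, "tz": -0.5, "yaw": 0, "claw": 0},
  {"tx": 0, "ty": 0, "tz": 0, "yaw": 0, "claw": 0},
  {"tx": 0, "ty": 0, "tz": 0, "yaw": 0, "claw": 0},
])

```text
time_s: 18.55
position: [0.7071, 0.0531, 0.1274]
tool_rot: [[-0.322, 0.947, 0.0], [0.947, 0.322, -0.0], [-0.0, 0.0, -1.0]]
ft_force: [0.1, -0.4, 0.4]
grip_width: 0.0
gripper_force: 0.0
```

servo_tool([
  {"tx": 0, "ty": 0, "tz": -0.4, "yaw": 0, "claw": 0},
  {"tx": 0, "ty": 0, "tz": -0.4, "yaw": 0, "claw": 0},
  {"tx": 0, "ty": 0, "tz": -0.4, "yaw": 0, "claw": 0},
  {"tx": 0, "ty": 0, "tz": 0, "yaw": 0, "claw": 0},
  {"tx": 0, "ty": 0, "tz": 0, "yaw": 0, "claw": 0},
])

```text
time_s: 19.05
position: [0.7072, 0.0533, 0.1149]
tool_rot: [[-0.323, 0.947, -0.0], [0.947, 0.323, -0.0], [0.0, -0.0, -1.0]]
ft_force: [0.6, -0.5, 0.6]
grip_width: -0.0
gripper_force: 0.0
```

servo_tool([
  {"tx": 0, "ty": 0, "tz": -0.3, "yaw": 0, "claw": 0},
  {"tx": 0, "ty": 0, "tz": -0.3, "yaw": 0, "claw": 0},
  {"tx": 0, "ty": 0, "tz": 0, "yaw": 0, "claw": 0},
  {"tx": 0, "ty": 0, "tz": 0, "yaw": 0, "claw": 0},
])

```text
time_s: 19.45
position: [0.7074, 0.0532, 0.1093]
tool_rot: [[-0.323, 0.947, 0.0], [0.947, 0.323, -0.0], [-0.0, 0.0, -1.0]]
ft_force: [0.9, 0.0, 2.5]
grip_width: 0.0001
gripper_force: 0.9
```

servo_tool([
  {"tx": 0, "ty": 0, "tz": -0.3, "yaw": 0, "claw": 0},
  {"tx": 0, "ty": 0, "tz": -0.3, "yaw": 0, "claw": 0},
  {"tx": 0, "ty": 0, "tz": 0, "yaw": 0, "claw": 0},
  {"tx": 0, "ty": 0, "tz": 0, "yaw": 0, "claw": 0},
])

```text
time_s: 19.85
position: [0.7074, 0.0532, 0.1033]
tool_rot: [[-0.323, 0.947, 0.001], [0.947, 0.323, -0.0], [-0.0, 0.001, -1.0]]
ft_force: [-0.4, -0.5, 4.4]
grip_width: -0.0
gripper_force: 2.1
```

servo_tool([
  {"tx": 0, "ty": 0, "tz": -0.2, "yaw": 0, "claw": 0},
  {"tx": 0, "ty": 0, "tz": -0.2, "yaw": 0, "claw": 0},
  {"tx": 0, "ty": 0, "tz": 0, "yaw": 0, "claw": 0},
  {"tx": 0, "ty": 0, "tz": 0, "yaw": 0, "claw": 0},
])

```text
time_s: 20.25
position: [0.7074, 0.0533, 0.1003]
tool_rot: [[-0.323, 0.946, 0.001], [0.947, 0.323, -0.0], [-0.001, 0.001, -1.0]]
ft_force: [-1.9, -0.1, 10.1]
grip_width: 0.0003
gripper_force: 5.1
```

At 10 N, above the 6 N spring force, the cap is on its stop. I give it a touch more, then rise, go back over the pad and open.

servo_tool([
  {"tx": 0, "ty": 0, "tz": -0.1, "yaw": 0, "claw": 0},
  {"tx": 0, "ty": 0, "tz": 0, "yaw": 0, "claw": 0},
  {"tx": 0, "ty": 0, "tz": 1, "yaw": 0, "claw": 0},
  {"tx": 0, "ty": 0, "tz": 2, "yaw": 0, "claw": 0},
  {"tx": 0, "ty": 0, "tz": 2.5, "yaw": 0, "claw": 0},
  {"tx": 0, "ty": 0, "tz": 0, "yaw": 0, "claw": 0},
  {"tx": -1.3, "ty": -0.4, "tz": 0, "yaw": 0, "claw": 0},
  {"tx": -2.5, "ty": -0.8, "tz": 0, "yaw": 0, "claw": 0},
  {"tx": -2.5, "ty": -0.8, "tz": 0, "yaw": 0, "claw": 0},
  {"tx": -2.5, "ty": -0.8, "tz": 0, "yaw": 0, "claw": 0},
  {"tx": -1.6, "ty": -0.5, "tz": 0, "yaw": 0, "claw": 0},
  {"tx": -0.9, "ty": -0.3, "tz": 0, "yaw": 0, "claw": 5.5},
  {"tx": 0, "ty": 0, "tz": 0, "yaw": 0, "claw": 5.5},
  {"tx": 0, "ty": 0, "tz": 0, "yaw": 0, "claw": 5.5},
  {"tx": 0, "ty": 0, "tz": 0, "yaw": 0, "claw": 5.5},
  {"tx": 0, "ty": 0, "tz": 0, "yaw": 0, "claw": 5.5},
])

```text
time_s: 21.85
position: [0.5947, 0.0174, 0.1527]
tool_rot: [[-0.323, 0.946, -0.0], [0.946, 0.323, 0.0], [0.0, -0.0, -1.0]]
ft_force: [1.0, -0.4, 0.7]
grip_width: 0.055
gripper_force: 0.0
```

Run:
```python
from h import *
state(); i,P=cloud("wrist"); p=P.reshape(-1,3)
a=np.radians(18.5);S=np.array([[np.cos(a),np.sin(a)],[-np.sin(a),np.cos(a)]]); q=(p[:,:2]-[.5943,.0157])@S.T*1000
h=(abs(q[:,0])<40)&(abs(q[:,1])<75)&(p[:,2]>.02)&(p[:,2]<.05); print("head vs pad",cv2.minAreaRect(q[h].astype(np.float32)))
k=(p[:,2]>.115)&(p[:,2]<.135)&(np.hypot(p[:,0]-.7065,p[:,1]-.053)<.015); print("cap z",k.sum(),np.median(p[k,2]))
```

```text
t 21.85 pos [0.5947 0.0174 0.1527] yang 18.8 w 0.055 gf 0.0 F [ 1.  -0.4  0.7] q [-10.  29.  72.   0.  79. -29.]
head vs pad ((-0.047901153564453125, 0.2730445861816406), (101.36182403564453, 33.90798568725586), 89.53532409667969)
cap z 1937 0.12938551750347238
```

The cap is back up at 0.129 and the head hasn't moved. I regrip it from 0.1527 down to −0.002, which is 15.5 cm.

servo_tool([
  {"tx": 0, "ty": 0, "tz": -2, "yaw": 0, "claw": 5.5},
  {"tx": 0, "ty": 0, "tz": -3, "yaw": 0, "claw": 5.5},
  {"tx": 0, "ty": 0, "tz": -3, "yaw": 0, "claw": 5.5},
  {"tx": 0, "ty": 0, "tz": -3, "yaw": 0, "claw": 5.5},
  {"tx": 0, "ty": 0, "tz": -2, "yaw": 0, "claw": 5.5},
  {"tx": 0, "ty": 0, "tz": -1.3, "yaw": 0, "claw": 5.5},
  {"tx": 0, "ty": 0, "tz": -0.8, "yaw": 0, "claw": 5.5},
  {"tx": 0, "ty": 0, "tz": -0.3, "yaw": 0, "claw": 5.5},
  {"tx": 0, "ty": 0, "tz": 0, "yaw": 0, "claw": 2.5},
  {"tx": 0, "ty": 0, "tz": 0, "yaw": 0, "claw": 2.5},
  {"tx": 0, "ty": 0, "tz": 0, "yaw": 0, "claw": 2.5},
  {"tx": 0, "ty": 0, "tz": 0, "yaw": 0, "claw": 2.5},
  {"tx": 0, "ty": 0, "tz": 0, "yaw": 0, "claw": 2.5},
  {"tx": 0, "ty": 0, "tz": 0, "yaw": 0, "claw": 2.5},
])

```text
time_s: 23.3
position: [0.5947, 0.0171, 0.0]
tool_rot: [[-0.323, 0.947, 0.002], [0.947, 0.323, -0.0], [-0.001, 0.002, -1.0]]
ft_force: [-0.8, -0.7, 5.4]
grip_width: 0.0327
gripper_force: 61.5
```

servo_tool([
  {"tx": 0, "ty": 0, "tz": 1, "yaw": 0, "claw": 2.5},
  {"tx": 0, "ty": 0, "tz": 2.5, "yaw": 0, "claw": 2.5},
  {"tx": 0, "ty": 0, "tz": 3, "yaw": 0, "claw": 2.5},
  {"tx": 0, "ty": 0, "tz": 3, "yaw": 0, "claw": 2.5},
  {"tx": -0.4, "ty": -1.2, "tz": 1, "yaw": -3, "claw": 2.5},
  {"tx": -1, "ty": -2.6, "tz": 0, "yaw": -6.5, "claw": 2.5},
  {"tx": -1, "ty": -2.6, "tz": 0, "yaw": -6.5, "claw": 2.5},
  {"tx": -1, "ty": -2.6, "tz": 0, "yaw": -6.5, "claw": 2.5},
  {"tx": -1, "ty": -2.6, "tz": 0, "yaw": -6.5, "claw": 2.5},
  {"tx": -1, "ty": -2.6, "tz": 0, "yaw": -6.5, "claw": 2.5},
  {"tx": -1, "ty": -2.6, "tz": 0, "yaw": -6.5, "claw": 2.5},
  {"tx": -1, "ty": -2.6, "tz": 0, "yaw": -6.5, "claw": 2.5},
  {"tx": -1, "ty": -2.6, "tz": 0, "yaw": -6.5, "claw": 2.5},
  {"tx": -1, "ty": -2.6, "tz": 0, "yaw": -6.5, "claw": 2.5},
  {"tx": -1, "ty": -2.6, "tz": 0, "yaw": -6.5, "claw": 2.5},
  {"tx": -1, "ty": -2.6, "tz": 0, "yaw": -6.5, "claw": 2.5},
  {"tx": -1, "ty": -2.6, "tz": 0, "yaw": -6.5, "claw": 2.5},
  {"tx": -1, "ty": -2.6, "tz": 0, "yaw": -6.5, "claw": 2.5},
  {"tx": -1, "ty": -2.6, "tz": 0, "yaw": -6.5, "claw": 2.5},
  {"tx": -0.5, "ty": -2, "tz": 0, "yaw": -6, "claw": 2.5},
])

```text
time_s: 25.3
position: [0.4442, -0.3799, 0.1041]
tool_rot: [[0.989, 0.148, -0.001], [0.148, -0.989, 0.001], [-0.001, -0.001, -1.0]]
ft_force: [0.6, 0.8, -4.6]
grip_width: 0.0326
gripper_force: 60.6
```

servo_tool([
  {"tx": 0, "ty": -1, "tz": 0, "yaw": -2.8, "claw": 2.5},
  {"tx": 0, "ty": 0, "tz": 0, "yaw": 0, "claw": 2.5},
  {"tx": 0, "ty": 0, "tz": 0, "yaw": 0, "claw": 2.5},
])

```text
time_s: 25.6
position: [0.4451, -0.3881, 0.1039]
tool_rot: [[0.994, 0.106, -0.001], [0.106, -0.994, 0.001], [-0.0, -0.001, -1.0]]
ft_force: [-1.0, -0.2, -3.7]
grip_width: 0.0328
gripper_force: 60.5
```

Run:
```python
from h import *
state(); i,P=cloud("wrist"); save("w6",i); p=P.reshape(-1,3); c=i.reshape(-1,3).astype(int)
k=(p[:,2]>.020)&(p[:,2]<.029)&(abs(p[:,0]-.4455)<.11)&(abs(p[:,1]+.3887)<.09); print("rim",k.sum(),cv2.minAreaRect((p[k,:2]*1000).astype(np.float32)))
```

```text
t 25.6 pos [ 0.4451 -0.3881  0.1039] yang -83.9 w 0.0328 gf 60.5 F [-1.  -0.2 -3.7] q [-53.  31.  77.   0.  72.  31.]
rim 6742 ((454.05584716796875, -388.3167419433594), (163.216552734375, 140.19332885742188), 5.865838527679443)
```

View pics/w6.png

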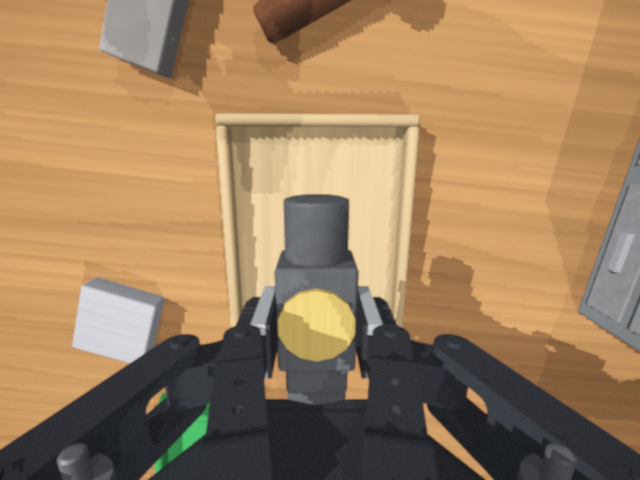

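The wooden tray (columns 217–418) is centred and square under the head, with the near edge hidden by the hand. I lower it.

servo_tool([
  {"tx": 0, "ty": 0, "tz": -2, "yaw": 0, "claw": 2.5},
  {"tx": 0, "ty": 0, "tz": -2.5, "yaw": 0, "claw": 2.5},
  {"tx": 0, "ty": 0, "tz": -2.5, "yaw": 0, "claw": 2.5},
  {"tx": 0, "ty": 0, "tz": -1.5, "yaw": 0, "claw": 2.5},
  {"tx": 0, "ty": 0, "tz": -0.8, "yaw": 0, "claw": 2.5},
  {"tx": 0, "ty": 0, "tz": -0.4, "yaw": 0, "claw": 2.5},
  {"tx": 0, "ty": 0, "tz": -0.3, "yaw": 0, "claw": 2.5},
  {"tx": 0, "ty": 0, "tz": -0.2, "yaw": 0, "claw": 2.5},
  {"tx": 0, "ty": 0, "tz": -0.2, "yaw": 0, "claw": 2.5},
  {"tx": 0, "ty": 0, "tz": 0, "yaw": 0, "claw": 2.5},
  {"tx": 0, "ty": 0, "tz": 0, "yaw": 0, "claw": 2.5},
])

```text
time_s: 26.75
position: [0.4453, -0.3889, 0.0003]
tool_rot: [[0.994, 0.105, 0.0], [0.105, -0.994, -0.0], [0.0, 0.0, -1.0]]
ft_force: [0.1, -0.7, -2.9]
grip_width: 0.0325
gripper_force: 60.4
```

servo_tool([
  {"tx": 0, "ty": 0, "tz": -0.15, "yaw": 0, "claw": 2.5},
  {"tx": 0, "ty": 0, "tz": -0.1, "yaw": 0, "claw": 2.5},
  {"tx": 0, "ty": 0, "tz": 0, "yaw": 0, "claw": 2.5},
])

```text
time_s: 27.05
position: [0.4453, -0.3889, -0.002]
tool_rot: [[0.994, 0.105, 0.0], [0.105, -0.994, -0.0], [0.0, 0.001, -1.0]]
ft_force: [-0.7, 1.9, 2.4]
grip_width: 0.0322
gripper_force: 61.2
```

The floor carries the head. I release, rise and check everything.

servo_tool([
  {"tx": 0, "ty": 0, "tz": 0, "yaw": 0, "claw": 5.5},
  {"tx": 0, "ty": 0, "tz": 0, "yaw": 0, "claw": 5.5},
  {"tx": 0, "ty": 0, "tz": 0, "yaw": 0, "claw": 5.5},
  {"tx": 0, "ty": 0, "tz": 0, "yaw": 0, "claw": 5.5},
  {"tx": 0, "ty": 0, "tz": 1.5, "yaw": 0, "claw": 5.5},
  {"tx": 0, "ty": 0, "tz": 3, "yaw": 0, "claw": 5.5},
  {"tx": 0, "ty": 0, "tz": 3, "yaw": 0, "claw": 5.5},
  {"tx": 0, "ty": 0, "tz": 3, "yaw": 0, "claw": 5.5},
  {"tx": 0, "ty": 0, "tz": 3, "yaw": 0, "claw": 5.5},
  {"tx": 0, "ty": 0, "tz": 1, "yaw": 0, "claw": 5.5},
  {"tx": 0, "ty": 0, "tz": 0, "yaw": 0, "claw": 5.5},
  {"tx": 0, "ty": 0, "tz": 0, "yaw": 0, "claw": 5.5},
])

```text
time_s: 28.25
position: [0.4449, -0.3883, 0.1411]
tool_rot: [[0.994, 0.105, -0.001], [0.105, -0.994, 0.002], [-0.001, -0.002, -1.0]]
ft_force: [-1.4, 0.6, 0.3]
grip_width: 0.0552
gripper_force: 0.0
```

Run:
```python
from h import *
state(); i,P=cloud("wrist"); p=P.reshape(-1,3)
k=(abs(p[:,0]-.4455)<.07)&(abs(p[:,1]+.3887)<.055)&(p[:,2]>.018)&(p[:,2]<.05); print("round in tray",cv2.minAreaRect((p[k,:2]*1000).astype(np.float32)),np.percentile(p[k,2],[50,97]).round(4))
i,P=cloud("top"); p=P.reshape(-1,3);c=i.reshape(-1,3).astype(int)
k=(np.hypot(p[:,0]-.416,p[:,1]-.382)<.07)&(p[:,2]>.012)&(c.sum(1)<330); print("bar in pan",cv2.minAreaRect((p[k,:2]*1000).astype(np.float32)))
k=(np.hypot(p[:,0]-.706,p[:,1]-.053)<.014)&(p[:,2]>.11); print("cap z",np.median(p[k,2]))
```

```text
t 28.25 pos [ 0.4449 -0.3883  0.1411] yang -84.0 w 0.0552 gf 0.0 F [-1.4  0.6  0.3] q [-53.  29.  74.   0.  77.  31.]
round in tray ((443.7447204589844, -389.82818603515625), (102.17339324951172, 33.91740417480469), 5.2316179275512695) [0.0347 0.039 ]
bar in pan ((419.63104248046875, 384.5999755859375), (89.1182861328125, 96.6885757446289), 45.74849319458008)
cap z 0.12888407132475632
```

```bash
python3 -c "
from rig import env
print(env.close_job())"
```

```text
the job is handed in; nothing more can be done
None
```

The job is handed in at about 28 s of the 64 s limit, verdict not shown: bar-tag head flat in the pan, round-tag head sprayed on the pad then flat in the wooden tray, cap back up, though my last camera check of the pan was noisy (an earlier one read within 2 mm of centre).

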